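Show the spun tube at the light panel

TASK

The spin is over and the centrifuge rotor stands on the bench: draw the blue-capped sample tube out of its slanting pocket, turn it upright, cap up, and hold it up in front of the lit viewing panel so that the pellet in its tip shows against the lit face, within about 10 cm of it but without touching it. Do not lay the tube flat on the way, and leave the white-capped balance tube in the rotor and everything else on the bench where it is. The program finishes while still holding the tube there, still and clear of everything.

Things in the scene. Friction and masses are not known exactly. Their poses are not given: they have to be found in the camera images.
- sample_mid (a point): Sample: clear conical tube, blue cap, tan pellet in the tip; 115 mm long, 60 g. Point: on its axis, half-way along; +z runs tip to cap. Body 29.4 mm wide up to z +43.5 mm; cap 34 mm wide, z +43.5 to +57.5. Starts loose in a rotor pocket on the robot's side, leaning 35 deg from vertical, cap towards the hub, its top 34 mm (cap and 20 mm of body) sticking out; the pockets either side are empty.
- sample_pellet (a point): The pellet in the sample's tip: a point on the tube's axis, 10 mm from the tip (47.5 mm below sample_mid along the tube's z).
- rotor_hub (a point): Centrifuge rotor: dark grey, 268 mm in diameter, fixed (does not turn) on a rubber stand, rim 123 mm above the bench. Six pockets, 32 mm bore, 81 mm deep along their 35 deg slant, in a dished top. Point: on the rotor's vertical axis, 108 mm above the bench, level with the middles of the pocket mouths; the metal of the hub ends below this point.
- pocket_mouth (a point): Middle of the mouth of the sample's pocket, 68 mm out from the rotor's axis, 108 mm above the bench; the bore leans 35 deg from vertical, going up towards the hub.
- balance_mid (a point): Balance tube: like the sample, but white cap and no pellet, in the opposite pocket (cap centres 105 mm apart). Point on its axis, half-way along. Leave it.
- panel_lit (a point): Centre of the lit face of the viewing panel: white, upright, fixed, 224 mm wide, 20 mm thick, top edge 212 mm above the bench, on a grey foot. Lit face 200 mm wide (along y) and 160 mm high (40 to 200 mm above the bench). It looks along this frame's -x: the room in front of it has negative x. The foot reaches 31 mm in front of the face, 12 mm high.
- rotor_lid: Bystander: the rotor's lid, dark disc 176 mm in diameter with a central knob, 46 mm high, flat on the bench. Origin under its centre.
- tip_box: Bystander: green pipette-tip rack, 86 x 124 x 46 mm. Origin under its centre.
- stick_jar: Bystander: clear jar 76 mm in diameter, 110 mm high, with stirring sticks standing up to 137 mm. Origin under its centre.
- reagent: Bystander: whitish reagent bottle with red cap, 68 mm in diameter, 165 mm high. Origin under its centre.

How it is judged:
By the outcome, as a careful person would: the job done as asked, in the order asked, and still so for the second after the job is handed in, while the arm keeps its last pose, push and grip.
It also fails if it takes over 48 s, if anything falls off the work surface, if the arm or the gripper's body presses on something with over 40 N, if the wrist force passes 120 N, or if a joint passes its speed limit or range.

ROBOT

A 6-joint arm with a two-finger parallel gripper is mounted at the origin on the work surface. World frame = base frame: x ahead of the robot, y to its left, z up, the work surface at z = 0. Lengths are in m, angles in rad, forces in N, time in s.
With the tool pointing down it reaches from about 0.325 to 0.85 m from the base axis. Payload 15.5 kg.
Tool frame: the origin (TCP) lies at the very end of the fingers, on their centre line; the grasp point (between the pads) lies 19 mm behind it; z points along the fingers, y is the line along which they close (so a half turn about z gives the same grasp; the last joint's range is limited). The gripper opens to 91 mm and grips with 3 to 60 N. Pads are 32 mm wide; open, the fingers measure 118 mm over their backs; the gripper's body (76 mm by 178 mm) begins 60 mm behind the grasp point.
Start: joints at [-1.246, 0.494, 1.345, -0, 1.302, -0.096], TCP at [0.255, -0.571, 0.214] pointing down, gripper open.
Joint ranges: [-2.91, 2.91], [-0.82, 2.16], [0.22, 2.67], [-1.22, 4.37], [0.12, 2.79], [-3.08, 3.08]. Speed limits (rad/s): [1.89, 1.89, 2.57, 3.01, 3.01, 3.01].

INTERFACE

Orientations are given as a rotation vector (axis times angle).
In Python, from rig import * gives the robot as it stands. The module is installed in compiled form; this text tells all that it offers.
- The arm moves only by the tool play_rows, never from a script. Its argument "deltas" is a list of rows, each an object with "turn": the turn, a rotation vector about the world's x, y, z in rad, a list of three; "xyz": the shift along the world's x, y, z in m, a list of three; "claw": the gripper's target within -1 to 1 (shut at 1, half-way at 0, fully open at -1). In form: [{"turn": [rx, ry, rz], "xyz": [x, y, z], "claw": claw}, ...]. A call has 1 to 10 rows; each row is the pose to reach, as a shift and turn from the pose commanded when the call began; what a row does not reach only later rows make up. A row lasts 1/8 s, in which the tool goes at most 62.5 mm and 10.7 degrees, less where a joint would pass 70% of its speed; a pose out of reach is approached as far as the arm can. A call with a gripper value outside its range is refused whole. The fingers move at their own pace and stop on an object; "newtons" is the grip in N (left out, the last holds). Time passes only in rows, so rows that repeat a pose let the fingers close. It gives the time, the measured TCP pose, the force, the opening and the grip force at its end, in the units of the state.
- get_state(): the state, without advancing time (a new reading comes with each control period).
- snapshot(name): name is "scene" or "side" or "wrist"; returns (picture, depth): 420x560x3 uint8, red, green, blue; 420x560 float32, m along the optical axis (not along the pixel's ray), 0 where there is no reading.
- camera_info(name): a dict with "fx", "fy", "cx", "cy" (pixels), "R" (3x3) and "t" (3): a world point X has camera coordinates R X + t; the wrist camera has in their place "mount" (4x4, takes a point from camera to tool coordinates, whose origin is the TCP and whose axes are the flange's). Camera axes: x right, y down, z forward; pixel columns grow to the right and rows downward; lengths in m; the calibration is good to about 2 mm. A picture is of the moment at which its call begins: read the wrist's pose just before it. camera_info takes no time and is no camera call.
- sign_off(): hands the job in; it is judged then, once.
Trained networks look in the newest picture that a camera, given by its name, has taken for a name from the list of things; names that differ only in an ending like _2 or _b are one class to them, and where a whole thing is asked for, a point or a joint stands for the part that bears it (a point fixed in the world has none). Each returns a list of dicts, best first, with "score" (0 to 1); they miss things now and then, are a little off and sometimes report something else, mostly with a low value. They report only what shows in the picture. A call takes as long as a camera call.
- look_for(camera, target): "uv" ([column, row] in pixels, amid what is visible of it).
- cut_out(camera, target): "mask" (420x560 bool, what is visible of it) and "uv" ([column, row] in pixels, amid what is visible of it).
The state is a dict: "clock": time; "joints": joint angles; "dq": joint speeds; "tau": joint torques, N m; "ee_pos": TCP position; "tool_rot": TCP orientation; "force": force on the tool from outside, world axes, zero at the start; "wrist_torque": the same for the moment, N m; "width": finger opening in m; "grasp_force": force on a finger pad.
Only numpy, scipy, OpenCV 4.12 (cv2) and the standard library are available. Lean on these libraries where they do the work, as an engineer would, in place of code of your own. Each camera call takes 0.05 s, during which the arm holds its last target. There are 200 camera calls.

## Working session

There is one attempt and no reset: what is moved stays moved. The work goes in short steps, Python scripts to look and compute and a tool call to move; the robot and the scene stay as the last step left them, time stands still between calls to the robot, and variables do not carry over. Pictures are saved under pics/ and viewed, at most 10 in all, crops included, and the job is handed in when it is done.

Besides the shell and the picture viewer there is one more tool, called after ">>>" in YAML: its name, and indented under it one key for each argument. play_rows: Moves the arm, as the interface text tells. Its arguments: {"type":"object","properties":{"deltas":{"type":"array"},"newtons":{"type":"number"}},"required":["deltas"]}

```bash
mkdir -p pics; cat > h.py <<'E'
from rig import *
import numpy as np, cv2
from scipy.spatial.transform import Rotation as Ro
def world(cam, depth, st=None):
    ci=camera_info(cam); v,u=np.mgrid[0:420,0:560]
    P=np.stack([(u-ci["cx"])/ci["fx"]*depth,(v-ci["cy"])/ci["fy"]*depth,depth],-1)
    if "R" in ci: return (P-np.array(ci["t"]))@np.array(ci["R"])
    M=np.array(ci["mount"]); P=P@M[:3,:3].T+M[:3,3]
    return P@Ro.from_rotvec(st["tool_rot"]).as_matrix().T+np.array(st["ee_pos"])
E
python3 - <<'E'
from h import *
ims=[]
st=get_state(); print({k:np.round(v,3) for k,v in st.items()})
for c in ["scene","side"]:
    p,d=snapshot(c); W=world(c,d); ims.append(p)
    for n in ["sample_mid","sample_pellet","rotor_hub","balance_mid","panel_lit","rotor_lid","tip_box","stick_jar","reagent"]:
        for r in cut_out(c,n)[:1]:
            m=r["mask"]&(d>0); q=W[m]
            if len(q): print(c,n,round(r["score"],2),np.round(r["uv"]),m.sum(),np.round(np.median(q,0),3),np.round(np.percentile(q,3,axis=0),3),np.round(np.percentile(q,97,axis=0),3))
    np.savez("/tmp/"+c,p=p,d=d,W=W)
    cv2.imwrite(f"pics/{c}0.png",p[:,:,::-1])
E
```

```text
{'clock': np.float64(0.0), 'joints': array([-1.247,  0.494,  1.346,  0.   ,  1.302, -0.095]), 'dq': array([ 0.   ,  0.001,  0.   , -0.   , -0.002,  0.   ]), 'tau': array([-1.0000e-03, -8.7884e+01, -3.8187e+01,  7.1000e-02,  5.3000e-02,
       -0.0000e+00]), 'ee_pos': array([ 0.255, -0.57 ,  0.213]), 'tool_rot': array([-3.071, -0.654,  0.   ]), 'force': array([ 0.893, -0.274,  0.278]), 'wrist_torque': array([-0.07 , -0.041, -0.026]), 'grasp_force': np.float64(0.0), 'width': np.float64(0.091)}
scene sample_mid 0.74 [210. 220.] 6417 [ 0.58  -0.204  0.093] [ 0.436 -0.313  0.042] [ 0.645 -0.094  0.121]
scene sample_pellet 0.67 [217. 183.] 180 [ 0.478 -0.17   0.13 ] [ 0.464 -0.187  0.103] [ 0.491 -0.152  0.141]
scene rotor_hub 0.77 [208. 220.] 6421 [ 0.58  -0.205  0.092] [ 0.437 -0.314  0.043] [ 0.645 -0.094  0.121]
scene panel_lit 0.82 [427. 177.] 5305 [0.565 0.366 0.118] [0.457 0.326 0.008] [0.654 0.407 0.211]
scene rotor_lid 0.9 [106. 238.] 2444 [ 0.497 -0.469  0.009] [ 0.412 -0.544  0.004] [ 0.565 -0.391  0.041]
scene tip_box 0.94 [373. 281.] 1958 [0.803 0.138 0.038] [0.748 0.082 0.008
[... 447 characters left out ...]
or_hub 0.93 [261. 285.] 8690 [ 0.496 -0.273  0.09 ] [ 0.394 -0.332  0.041] [ 0.604 -0.123  0.123]
side balance_mid 0.52 [292. 257.] 296 [ 0.557 -0.246  0.127] [ 0.541 -0.254  0.105] [ 0.579 -0.219  0.142]
side panel_lit 0.65 [210. 162.] 3614 [0.539 0.355 0.11 ] [0.444 0.322 0.005] [0.644 0.396 0.207]
side rotor_lid 0.72 [304. 393.] 5608 [ 0.482 -0.469  0.011] [ 0.405 -0.526  0.007] [ 0.557 -0.395  0.044]
side tip_box 0.9 [303. 202.] 788 [0.771 0.105 0.038] [0.731 0.076 0.005] [0.817 0.196 0.046]
side stick_jar 0.96 [281. 177.] 821 [0.739 0.246 0.07 ] [0.71  0.234 0.007] [0.779 0.309 0.11 ]
side reagent 0.59 [379. 305.] 2311 [ 0.675 -0.399  0.085] [ 0.655 -0.416  0.001] [ 0.71  -0.367  0.164]
```

```bash
python3 - <<'E'
import numpy as np, cv2
a=[np.load(f"/tmp/{c}.npz") for c in ["scene","side"]]
# colour-based caps
from scipy.optimize import least_squares
for f in a:
    p,d,W=f["p"].astype(int),f["d"],f["W"]
    blue=(p[...,2]>p[...,0]+40)&(d>0)&(W[...,2]>.09)&(W[...,1]<0)
    q=W[blue]; print("blue",len(q),q.mean(0).round(3),np.percentile(q,[3,97],axis=0).round(3))
    # rotor rim circle: points z in .118-.126
    near=(np.hypot(W[...,0]-.52,W[...,1]+.21)<.17)&(W[...,2]>.119)&(W[...,2]<.126)&(d>0)&~blue
    q=W[near][:,:2]
    r=least_squares(lambda x:np.minimum(0.02,np.hypot(q[:,0]-x[0],q[:,1]-x[1])-.130),[.52,-.21],loss="soft_l1",f_scale=.003); print("hub",r.x.round(4),len(q),np.median(abs(r.fun)))
    # panel face
    pm=(W[...,2]>.06)&(W[...,2]<.19)&(W[...,1]>.3)&(W[...,1]<.45)&(W[...,0]<.68)&(W[...,0]>.42)&(p.min(-1)>200)&(d>0)
    q=W[pm]
    if len(q)>50:
        c=np.median(q,0); u,s,v=np.linalg.svd(q-c,full_matrices=False); print("panel",len(q),c.round(3),v[2].round(3),np.percentile(q,[1,99],axis=0).round(3))
im=np.hstack([f["p"][:,:,::-1] for f in a]); cv2.imwrite("pics/both.png",cv2.resize(np.vstack([f["p"][:,:,::-1] for f in a]),(400*2,600*1)) if 0 else cv2.resize(im,(800,300)))
E
```

```text
blue 4687 [ 0.618 -0.449  0.147] [[-0.401 -0.53   0.095]
 [ 0.909 -0.184  0.316]]
hub [-0.0379 -0.2674] 599 0.02
panel 2631 [0.559 0.364 0.129] [-0.342  0.94   0.001] [[0.461 0.328 0.062]
 [0.644 0.395 0.189]]
blue 3324 [ 0.809 -0.461  0.113] [[ 0.47  -0.541  0.095]
 [ 0.895 -0.179  0.132]]
hub [0.754  0.2996] 968 0.02
panel 1915 [0.544 0.357 0.127] [-0.343  0.939 -0.001] [[0.458 0.325 0.061]
 [0.641 0.394 0.189]]
```

View pics/scene0.png

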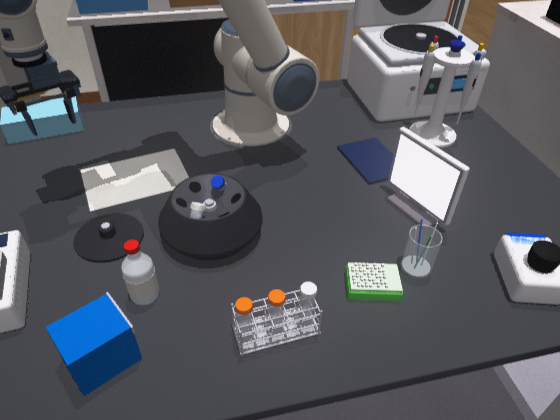

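View pics/side0.png

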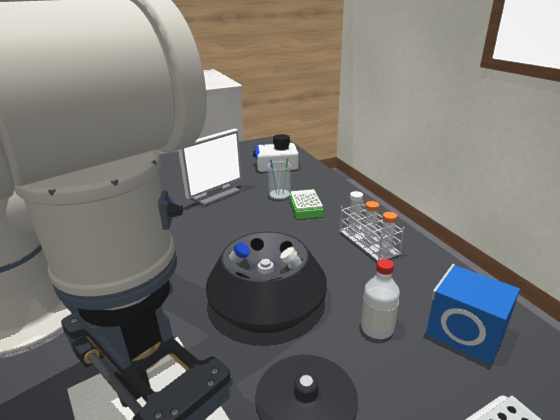

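The scene view shows the rotor at (210,220) with the blue cap at (217,183). In the side view the blue cap is at (241,251) and the white cap at (290,256). The panel's lit face looks towards -y. Next I fit the rotor to the cap points.

```bash
cat > fit.py <<'E'
from h import *
from scipy.optimize import least_squares
a={c:np.load(f"/tmp/{c}.npz") for c in ["scene","side"]}
B=[];Wh=[];c2={}
for c,f in a.items():
    p,d,W=f["p"].astype(int),f["d"],f["W"]
    reg=(np.hypot(W[...,0]-.515,W[...,1]+.21)<.12)&(W[...,2]>.1)&(W[...,2]<.16)&(d>0)
    b=W[reg&(p[...,2]>p[...,0]+40)]; w=W[reg&(p.min(-1)>130)]
    c2[c]=(b,w); print(c,len(b),len(w),b.mean(0).round(3),w.mean(0).round(3))
def sdf(q,C,ax):
    h=(q-C)@ax; r=np.linalg.norm(q-C-h[:,None]*ax,axis=1)
    x=r-.017; y=abs(h)-.007
    return np.where((x>0)&(y>0),np.hypot(np.maximum(x,0),np.maximum(y,0)),np.maximum(x,y))
s35,c35=np.sin(np.radians(35)),np.cos(np.radians(35))
def res(x,b,w):
    u=np.array([np.cos(x[2]),np.sin(x[2]),0]);H=np.array([x[0],x[1],.130+x[3]]);z=np.array([0,0,1])
    return np.r_[sdf(b,H+.0525*u,c35*z-s35*u), sdf(w,H-.0525*u,c35*z+s35*u)]
for k in ["scene","side","both"]:
    b,w=c2[k] if k!="both" else [np.vstack([c2[c][i] for c in c2]) for i in (0,1)]
    u0=b.mean(0)-w.mean(0)
    r=least_squares(res,[*( (b.mean(0)+w.mean(0))/2)[:2],np.arctan2(u0[1],u0[0]),0],args=(b,w),loss="soft_l1",f_scale=.002)
    print(k,r.x.round(4),np.median(abs(r.fun)).round(4))
E
python3 fit.py
```

```text
scene 161 203 [ 0.474 -0.172  0.13 ] [ 0.561 -0.228  0.125]
side 203 292 [ 0.47  -0.177  0.132] [ 0.541 -0.228  0.125]
scene [ 0.5165 -0.2017  2.5383 -0.0043] 0.0022
side [ 5.1280e-01 -2.0260e-01  2.5277e+00 -2.2000e-03] 0.0015
both [ 0.5141 -0.2024  2.5328 -0.0029] 0.0019
```

```bash
cat >> h.py <<'E'
c35,s35=np.cos(np.radians(35)),np.sin(np.radians(35))
def target(hub,phi,s,sg=1):
    u=np.array([np.cos(phi),np.sin(phi),0]);t=np.array([-u[1],u[0],0])
    a=np.array([0,0,c35])-s35*u
    M=np.r_[hub,.108]+.068*u
    z=-a;y=sg*t
    return M+s*a, np.stack([np.cross(y,z),y,z],1)
def delta(P,R,st):
    R0=Ro.from_rotvec(st["tool_rot"])
    return np.round(P-st["ee_pos"],4),np.round((Ro.from_matrix(R)*R0.inv()).as_rotvec(),4)
E
python3 - <<'E'
from h import *
st=get_state()
for sg in (1,-1):
    P,R=target([.5141,-.2024],2.533,.13,sg); print(P.round(3),*delta(P,R,st))
print(np.round(Ro.from_rotvec(st["tool_rot"]).as_matrix(),2))
E
```

```text
[ 0.519 -0.206  0.214] [0.2647 0.3646 0.0006] [ 0.0602  0.6351 -0.995 ]
[ 0.519 -0.206  0.214] [0.2647 0.3646 0.0006] [ 0.7339 -0.0695  2.0358]
[[ 0.91  0.41  0.  ]
 [ 0.41 -0.91 -0.  ]
 [ 0.    0.   -1.  ]]
```

>>> play_rows:
  deltas:
    - {"turn": [0,0.08,-0.12],"xyz": [0.01,0.02,0.04],"claw": -0.2}
    - {"turn": [0.01,0.16,-0.25],"xyz": [0.04,0.06,0.06],"claw": -0.2}
    - {"turn": [0.02,0.24,-0.37],"xyz": [0.08,0.11,0.07],"claw": -0.2}
    - {"turn": [0.03,0.32,-0.5],"xyz": [0.12,0.16,0.07],"claw": -0.2}
    - {"turn": [0.04,0.4,-0.62],"xyz": [0.16,0.21,0.06],"claw": -0.2}
    - {"turn": [0.05,0.48,-0.75],"xyz": [0.2,0.27,0.05],"claw": -0.2}
    - {"turn": [0.06,0.56,-0.87],"xyz": [0.24,0.32,0.03],"claw": -0.2}
    - {"turn": [0.06,0.635,-0.995],"xyz": [0.265,0.365,0.01],"claw": -0.2}
    - {"turn": [0.06,0.635,-0.995],"xyz": [0.265,0.365,0],"claw": -0.2}
    - {"turn": [0.06,0.635,-0.995],"xyz": [0.265,0.365,0],"claw": -0.2}

```text
clock: 2.25
ee_pos: [0.5195, -0.2054, 0.2131]
tool_rot: [-2.706, 0.846, 0.855]
force: [-1.1, -0.9, 1.4]
width: 0.0548
grasp_force: 0.0
```

```bash
cat > w.py <<'E'
from h import *
from scipy.optimize import least_squares
import sys
exec(open("fit.py").read().split("def sdf")[1].join(["def sdf",""]).split("for k in")[0])
st=get_state(); p,d=snapshot("wrist"); W=world("wrist",d,st); cv2.imwrite(f"pics/{sys.argv[1]}.png",p[:,:,::-1]); p=p.astype(int)
print(np.round(st["joints"],2))
reg=(np.hypot(W[...,0]-.515,W[...,1]+.21)<.12)&(W[...,2]>.1)&(W[...,2]<.16)&(d>0)
bm=reg&(p[...,2]>p[...,0]+40);b=W[bm];print(len(b),b.mean(0).round(4) if len(b) else "")
v,u=np.nonzero(bm);print("uv",u.mean(),v.mean())
def r1(x):
    u=np.array([np.cos(x[2]),np.sin(x[2]),0]);H=np.array([x[0],x[1],.130+x[3]]);z=np.array([0,0,1])
    return np.r_[sdf(b,H,c35*z-s35*u),(x[2]-2.533)*.1]
r=least_squares(r1,[.471,-.172,2.533,0],loss="soft_l1",f_scale=.002)
print("cap",r.x.round(4),np.median(abs(r.fun)).round(4)); x=r.x
print("hub",x[:2]-.0525*np.array([np.cos(x[2]),np.sin(x[2])]))
E
python3 w.py w1
```

```text
[-0.52  0.74  1.04  0.06  1.97  1.67]
1101 [ 0.4746 -0.1749  0.1334]
uv 276.80199818346955 208.5540417801998
cap [ 4.7130e-01 -1.7280e-01  2.5408e+00 -6.0000e-04] 0.0005
hub [ 0.51464066 -0.20244761]
```

View pics/w1.png

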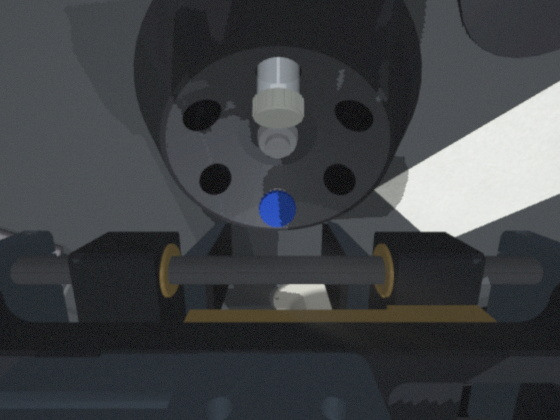

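The wrist view shows the blue cap at (277,209), centred between the fingers. The white cap is behind it at (278,100), and the pockets either side are empty. The cap fit agrees with the first estimate.

```bash
python3 - <<'E'
from h import *
st=get_state()
for s in (.06,.012):
    P,R=target([.5146,-.2024],2.537,s); print(P.round(4),*delta(P,R,st))
E
```

```text
[ 0.487  -0.1833  0.1571] [-0.0324  0.023  -0.057 ] [0.0002 0.0003 0.0029]
[ 0.4643 -0.1677  0.1178] [-0.0551  0.0386 -0.0963] [0.0002 0.0003 0.0029]
```

>>> play_rows:
  deltas:
    - {"turn": [0,0,0],"xyz": [-0.0135,0.0095,-0.024],"claw": -0.2}
    - {"turn": [0,0,0],"xyz": [-0.027,0.019,-0.048],"claw": -0.2}
    - {"turn": [0,0,0],"xyz": [-0.0365,0.0255,-0.064],"claw": -0.2}
    - {"turn": [0,0,0],"xyz": [-0.0435,0.0305,-0.076],"claw": -0.2}
    - {"turn": [0,0,0],"xyz": [-0.0495,0.035,-0.0865],"claw": -0.2}
    - {"turn": [0,0,0],"xyz": [-0.0545,0.0385,-0.0955],"claw": -0.2}
    - {"turn": [0,0,0],"xyz": [-0.055,0.0385,-0.096],"claw": -0.2}
    - {"turn": [0,0,0],"xyz": [-0.055,0.0385,-0.096],"claw": -0.2}

```text
clock: 3.3
ee_pos: [0.465, -0.1674, 0.1181]
tool_rot: [-2.706, 0.85, 0.852]
force: [-0.3, 0.1, -0.5]
width: 0.0547
grasp_force: 0.0
```

```bash
python3 w.py w2; python3 -c "
from h import *
p,d=snapshot('side');cv2.imwrite('pics/s2.png',cv2.resize(p[190:330,170:350,::-1],None,fx=4,fy=4))"
```

```text
[-0.51  0.75  1.32  0.06  1.68  1.66]
1628 [ 0.4798 -0.1788  0.1287]
uv 277.6855036855037 245.22481572481573
cap [ 4.7160e-01 -1.7320e-01  2.5337e+00 -9.0000e-04] 0.0004
hub [ 0.51466042 -0.20320721]
```

View pics/s2.png

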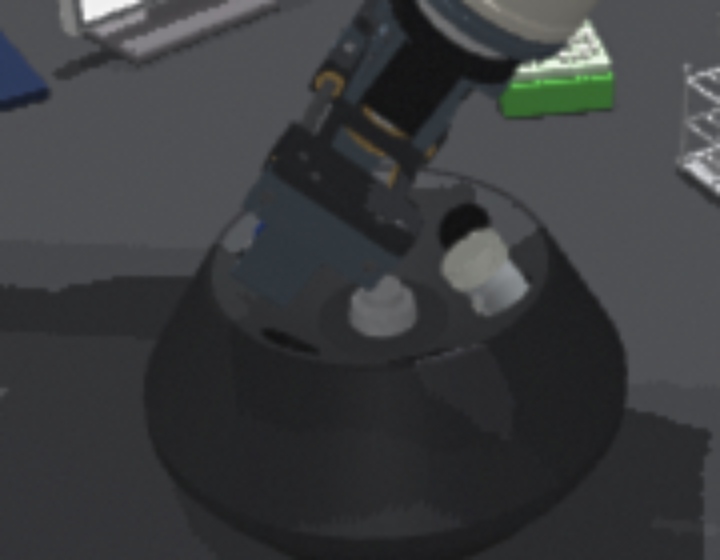

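The side crop shows the finger at (280,265) beside the blue cap, clear of the dish. I close the gripper.

>>> play_rows:
  newtons: 30
  deltas:
    - {"turn": [0,0,0],"xyz": [0,0,0],"claw": 0.5}
    - {"turn": [0,0,0],"xyz": [0,0,0],"claw": 0.5}
    - {"turn": [0,0,0],"xyz": [0,0,0],"claw": 0.5}
    - {"turn": [0,0,0],"xyz": [0,0,0],"claw": 0.5}
    - {"turn": [0,0,0],"xyz": [0,0,0],"claw": 0.5}
    - {"turn": [0,0,0],"xyz": [0,0,0],"claw": 0.5}
    - {"turn": [0,0,0],"xyz": [0,0,0],"claw": 0.5}

```text
clock: 4.28
ee_pos: [0.4648, -0.1673, 0.1179]
tool_rot: [-2.706, 0.85, 0.853]
force: [0.9, -3.1, 1.0]
width: 0.0331
grasp_force: 30.0
```

>>> play_rows:
  deltas:
    - {"turn": [0,0,0],"xyz": [0.0035,-0.0025,0.006],"claw": 0.5}
    - {"turn": [0,0,0],"xyz": [0.008,-0.0055,0.0145],"claw": 0.5}
    - {"turn": [0,0,0],"xyz": [0.014,-0.0095,0.0245],"claw": 0.5}
    - {"turn": [0,0,0],"xyz": [0.02,-0.0135,0.0345],"claw": 0.5}
    - {"turn": [0,0,0],"xyz": [0.026,-0.018,0.045],"claw": 0.5}
    - {"turn": [0,0,0],"xyz": [0.0325,-0.0225,0.0565],"claw": 0.5}
    - {"turn": [0,0,0],"xyz": [0.039,-0.027,0.0675],"claw": 0.5}
    - {"turn": [0,0,0],"xyz": [0.045,-0.031,0.078],"claw": 0.5}
    - {"turn": [0,0,0],"xyz": [0.051,-0.035,0.0885],"claw": 0.5}
    - {"turn": [0,0,0],"xyz": [0.0565,-0.039,0.098],"claw": 0.5}

```text
clock: 5.52
ee_pos: [0.5216, -0.2065, 0.2166]
tool_rot: [-2.706, 0.85, 0.853]
force: [0.4, -0.1, -1.4]
width: 0.0331
grasp_force: 30.0
```

The tube is out, held at 33 mm opening. Next I raise it, turn it upright, then yaw and carry it over.

>>> play_rows:
  deltas:
    - {"turn": [0,0,0],"xyz": [0,0,0.015],"claw": 0.5}
    - {"turn": [0,0,0],"xyz": [0,0,0.035],"claw": 0.5}
    - {"turn": [-0.03,-0.044,0],"xyz": [0,0,0.055],"claw": 0.5}
    - {"turn": [-0.08,-0.116,0],"xyz": [0,0.005,0.075],"claw": 0.5}
    - {"turn": [-0.13,-0.188,0],"xyz": [0,0.015,0.09],"claw": 0.5}
    - {"turn": [-0.18,-0.261,0],"xyz": [0,0.03,0.1],"claw": 0.5}
    - {"turn": [-0.23,-0.333,0],"xyz": [0,0.05,0.105],"claw": 0.5}
    - {"turn": [-0.28,-0.406,0],"xyz": [0,0.07,0.105],"claw": 0.5}
    - {"turn": [-0.32,-0.464,0],"xyz": [0,0.09,0.105],"claw": 0.5}
    - {"turn": [-0.347,-0.503,0],"xyz": [0,0.105,0.105],"claw": 0.5}

```text
clock: 6.78
ee_pos: [0.5206, -0.1001, 0.3219]
tool_rot: [-2.996, 0.939, -0.005]
force: [0.6, 1.0, 0.1]
width: 0.033
grasp_force: 30.0
```

```bash
cat > g.py <<'E'
from h import *
st=get_state(); f=np.array([.939,.343,0]); z=np.array([0,0,-1.])
R=np.stack([np.cross(f,z),f,z],1); P=np.array([.5715,.304,.205])
R0=Ro.from_rotvec(st["tool_rot"]); print(R0.as_matrix().round(3),st["joints"].round(2) if hasattr(st["joints"],"round") else st["joints"])
print(delta(P,R,st),delta(P,R@np.diag([-1,-1,1]),st))
E
python3 g.py
```

```text
[[ 0.821 -0.571  0.004]
 [-0.571 -0.821  0.001]
 [ 0.003 -0.003 -1.   ]] [-0.3   0.26  1.41  0.    1.46  1.87]
(array([ 0.0509,  0.4041, -0.1169]), array([-5.4000e-03,  4.0000e-04,  2.5282e+00])) (array([ 0.0509,  0.4041, -0.1169]), array([ 3.000e-04,  4.100e-03, -6.133e-01]))
```

>>> play_rows:
  deltas:
    - {"turn": [0,0,0.08],"xyz": [0.003,0.01,0],"claw": 0.5}
    - {"turn": [0,0,0.22],"xyz": [0.006,0.03,0],"claw": 0.5}
    - {"turn": [0,0,0.38],"xyz": [0.01,0.055,0],"claw": 0.5}
    - {"turn": [0,0,0.55],"xyz": [0.015,0.08,0],"claw": 0.5}
    - {"turn": [0,0,0.72],"xyz": [0.02,0.11,0],"claw": 0.5}
    - {"turn": [0,0,0.89],"xyz": [0.025,0.14,0],"claw": 0.5}
    - {"turn": [0,0,1.06],"xyz": [0.03,0.17,0],"claw": 0.5}
    - {"turn": [0,0,1.23],"xyz": [0.035,0.2,0],"claw": 0.5}
    - {"turn": [0,0,1.4],"xyz": [0.04,0.23,0],"claw": 0.5}
    - {"turn": [0,0,1.55],"xyz": [0.045,0.255,0],"claw": 0.5}

```text
clock: 8.02
ee_pos: [0.5659, 0.1549, 0.3216]
tool_rot: [-2.793, -1.433, 0.001]
force: [0.8, 0.3, 0.1]
width: 0.033
grasp_force: 30.0
```

>>> play_rows:
  deltas:
    - {"turn": [0,0,0.16],"xyz": [0.001,0.02,0],"claw": 0.5}
    - {"turn": [0,0,0.32],"xyz": [0.002,0.04,0],"claw": 0.5}
    - {"turn": [0,0,0.48],"xyz": [0.003,0.06,-0.005],"claw": 0.5}
    - {"turn": [0,0,0.64],"xyz": [0.004,0.075,-0.01],"claw": 0.5}
    - {"turn": [0,0,0.78],"xyz": [0.005,0.085,-0.02],"claw": 0.5}
    - {"turn": [0,0,0.9],"xyz": [0.006,0.09,-0.03],"claw": 0.5}
    - {"turn": [0,0,0.96],"xyz": [0.006,0.09,-0.04],"claw": 0.5}
    - {"turn": [0,0,0.978],"xyz": [0.006,0.09,-0.05],"claw": 0.5}
    - {"turn": [0,0,0.978],"xyz": [0.006,0.09,-0.05],"claw": 0.5}
    - {"turn": [0,0,0.978],"xyz": [0.006,0.09,-0.05],"claw": 0.5}

```text
clock: 9.28
ee_pos: [0.5723, 0.2437, 0.2714]
tool_rot: [-1.802, -2.572, 0.002]
force: [0.2, -0.1, -0.8]
width: 0.0332
grasp_force: 30.0
```

```bash
cat > v.py <<'E'
from h import *
import sys
ims=[]
for c in ["scene","side"]:
    p,d=snapshot(c); W=world(c,d)
    y0,x0=(100,340) if c=="scene" else (90,120)
    ims.append(cv2.resize(p[y0:y0+150,x0:x0+130,::-1],None,fx=3,fy=3))
    for n in ["sample_mid","sample_pellet","panel_lit"]:
        for r in cut_out(c,n)[:1]:
            q=W[r["mask"]&(d>0)]
            print(c,n,round(r["score"],2),np.round(r["uv"]),len(q),np.round(np.median(q,0),3) if len(q) else "", np.round(np.percentile(q,[3,97],axis=0),3).tolist() if len(q) else "")
    pm=(p.min(-1)>200)&(W[...,2]>.06)&(W[...,2]<.19)&(W[...,1]>.3)&(abs(W[...,0]-.55)<.13)&(W[...,1]<.45)&(d>0)
cv2.imwrite(f"pics/{sys.argv[1]}.png",np.hstack(ims))
E
python3 v.py v1; python3 g.py
```

```text
scene sample_pellet 0.55 [394. 153.] 413 [0.585 0.237 0.241] [[0.569, 0.229, 0.194], [0.591, 0.253, 0.292]]
scene panel_lit 0.86 [425. 179.] 5072 [0.572 0.367 0.115] [[0.471, 0.328, 0.008], [0.655, 0.407, 0.211]]
side sample_mid 0.52 [227. 138.] 338 [0.57  0.232 0.236] [[0.558, 0.226, 0.169], [0.591, 0.376, 0.291]]
side sample_pellet 0.72 [227. 138.] 292 [0.57  0.232 0.24 ] [[0.558, 0.226, 0.191], [0.583, 0.242, 0.291]]
side panel_lit 0.86 [208. 166.] 3366 [0.532 0.352 0.106] [[0.444, 0.322, 0.008], [0.644, 0.396, 0.208]]
[[-0.342  0.94  -0.002]
 [ 0.94   0.342 -0.001]
 [ 0.    -0.002 -1.   ]] [ 0.31  0.44  1.27  0.    1.43 -0.04]
(array([-0.0008,  0.0602, -0.066 ]), array([ 0.0006, -0.0024,  0.0009])) (array([-0.0008,  0.0602, -0.066 ]), array([-3.8000e-03, -9.0000e-04, -3.1407e+00]))
```

View pics/v1.png

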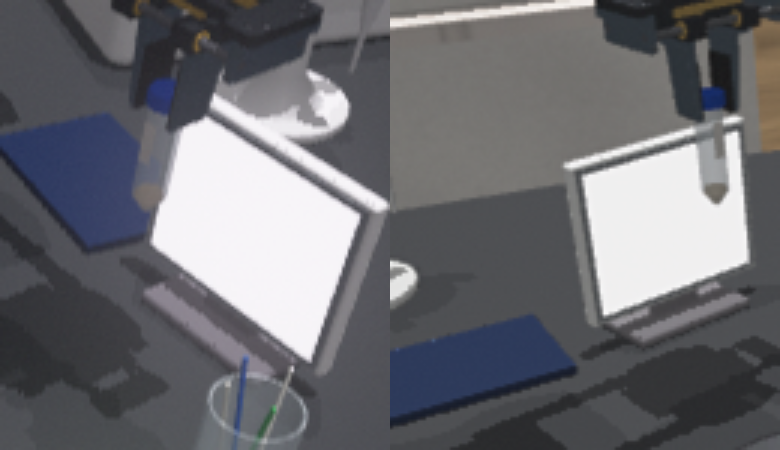

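The tube hangs upright, cap up, with the pellet at (148,195) in the left crop and (715,192) in the right, clear of the panel. Last approach.

>>> play_rows:
  deltas:
    - {"turn": [0,0,0],"xyz": [0,0.005,-0.01],"claw": 0.5}
    - {"turn": [0,0,0],"xyz": [0,0.012,-0.022],"claw": 0.5}
    - {"turn": [0,0,0],"xyz": [0,0.022,-0.034],"claw": 0.5}
    - {"turn": [0,0,0],"xyz": [-0.001,0.034,-0.046],"claw": 0.5}
    - {"turn": [0,0,0],"xyz": [-0.001,0.046,-0.056],"claw": 0.5}
    - {"turn": [0,-0.002,0],"xyz": [-0.001,0.055,-0.063],"claw": 0.5}
    - {"turn": [0,-0.002,0],"xyz": [-0.001,0.06,-0.066],"claw": 0.5}
    - {"turn": [0,-0.002,0],"xyz": [-0.001,0.06,-0.066],"claw": 0.5}
    - {"turn": [0,-0.002,0],"xyz": [-0.001,0.06,-0.066],"claw": 0.5}
    - {"turn": [0,-0.002,0],"xyz": [-0.001,0.06,-0.066],"claw": 0.5}

```text
clock: 10.92
ee_pos: [0.5715, 0.3035, 0.2053]
tool_rot: [1.802, 2.573, -0.001]
force: [-0.6, -0.2, -0.5]
width: 0.0333
grasp_force: 30.0
```

```bash
python3 v.py v2; python3 g.py; python3 - <<'E'
from h import *
p,d=snapshot("side"); W=world("side",d); p=p.astype(int)
n=np.array([.342,-.94,0]); D=(W-np.array([.551,.3605,0]))@n
m=(d>0)&(np.hypot(W[...,0]-.5715,W[...,1]-.304)<.035)&(W[...,2]>.09)&(W[...,2]<.24)
for lo in np.arange(.09,.24,.015):
    k=m&(W[...,2]>lo)&(W[...,2]<lo+.015)
    if k.sum()>3: print(round(lo,3),k.sum(),W[k].mean(0).round(3),D[k].min().round(3),D[k].max().round(3))
f=(d>0)&(p.min(-1)>200)&(abs(D)<.02)&(W[...,2]>.06)&(W[...,2]<.19); print("face",np.median(D[f]).round(4))
E
```

```text
scene sample_mid 0.74 [409. 170.] 401 [0.584 0.297 0.174] [[0.558, 0.289, 0.122], [0.59, 0.317, 0.226]]
scene sample_pellet 0.58 [410. 168.] 425 [0.583 0.297 0.174] [[0.527, 0.289, 0.095], [0.59, 0.346, 0.226]]
scene panel_lit 0.74 [434. 187.] 4328 [0.584 0.373 0.104] [[0.458, 0.325, 0.007], [0.655, 0.408, 0.21]]
side sample_mid 0.86 [222. 149.] 267 [0.569 0.291 0.175] [[0.557, 0.285, 0.126], [0.582, 0.302, 0.225]]
side sample_pellet 0.5 [222. 149.] 286 [0.569 0.291 0.177] [[0.557, 0.284, 0.125], [0.583, 0.304, 0.226]]
side panel_lit 0.61 [208. 167.] 3239 [0.526 0.349 0.102] [[0.444, 0.321, 0.005], [0.646, 0.397, 0.208]]
[[-0.342  0.94  -0.001]
 [ 0.94   0.342 -0.001]
 [-0.    -0.001 -1.   ]] [ 0.4   0.53  1.3  -0.    1.31  0.05]
(array([0.0003, 0.0003, 0.0001]), array([ 0.0006, -0.0005,  0.0008])) (array([0.0003, 0.0003, 0.0001]), array([-8.0000e-04, -1.0000e-03, -3.1408e+00]))
0.105 8 [0.57  0.299 0.115] 0.06 0.07
0.12 33 [0.568 0.292 0.129] 0.056 0.077
0.135 39 [0.569 0.293 0.142] 0.054 0.077
0.15 39 [0.568 0.293 0.157] 0.052 0.079
0.165 45 [0.568 0.293 0.173] 0.05 0.078
0.18 40 [0.568 0.292 0.187] 0.053 0.079
0.195 53 [0.57  0.292 0.204] 0.05 0.081
0.21 99 [0.568 0.291 0.218] 0.041 0.082
0.225 93 [0.571 0.298 0.231] 0.047 0.083
face 0.0007
```

View pics/v2.png

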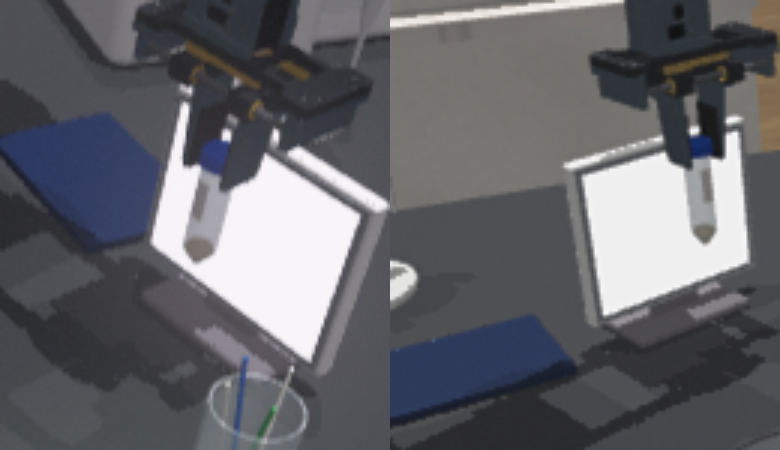

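The tube stands upright about 6 cm in front of the lit face. The pellet, at (200,250) in the left crop and (705,232) in the right, shows against it, and nothing touches. I hand the job in.

```bash
python3 -c "
from rig import *
print(sign_off())"
```

```text
the job is handed in; nothing more can be done
None
```

I handed the job in with the blue-capped sample tube out of the rotor and held upright, cap up, about 6 cm in front of the lit panel; the pellet shows against the lit face, the tube touches nothing, and the arm took about 11 of the 48 s.

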